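Empty the grinding jar

TASK

The steel grinding jar was left mouth-down on the slanted draining stand with three grinding balls still caught inside. Lift it off the stand, keep it mouth-down over the tray and shake it until its weight stops dropping and the last ball has fallen out into the tray, then stand the jar mouth-down on the round rubber mat and let go. All three balls must end up in the tray; do not push the tray about or disturb the tip rack, the bottle or the beaker.

Things in the scene. Friction and masses are not known exactly. Their poses are not given: they have to be found in the camera images.
- jar: upturned steel jar, 0.3 to 0.5 kg empty. Origin at the centre of its open mouth; z runs from the mouth along its axis to the closed base, so z straight up means mouth-down. Round body 76 mm diameter, z = 0 to 56 mm; on the closed base a square knob, 36 x 36 mm, z = 56 to 96 mm, flats facing the jar's x and y. On the stand its axis leans 30 degrees from vertical, knob end towards the stand's -x
- jar_shoulder (a point): centre of the 33 mm mouth hole, 6 mm inside the mouth. Around it an inner shoulder slopes 9 degrees down and outwards to the 3 mm wall (inner diameter 70 mm), so balls stay caught behind it while the jar is held or carried smoothly; brisk sideways shaking (4 cm strokes, 0.15 to 0.25 s each, in varied directions) throws them out
- jar_knob (a point): point on the jar's axis at which to grip the square knob, 78 mm from the mouth (18 mm below the knob's end face, 22 mm above the jar's round base); axes as the jar's
- stand: fixed aluminium draining stand, foot 130 x 120 mm; origin at the centre of its underside. A plate 116 x 110 mm slants 30 degrees, falling towards the stand's -x side; its upper face's centre is 60 mm above the origin. The jar stands mouth-down on the plate, held from sliding by a half collar 14 mm high on the low side; pull it out along its own axis
- tray: loose open steel tray, 200 mm (x) x 180 mm (y), 42 mm high, walls and floor 4 mm, about 0.9 kg; origin at the centre of its underside
- mat: fixed round black rubber mat, 140 mm diameter, 4 mm thick; origin at the centre of its underside
- ball1: polished steel grinding ball, 25 mm diameter, 64 g (0.63 N); origin at its centre. At the start it is inside the jar, out of sight, lying on the sloped inner shoulder at the jar's low side
- ball2: polished steel grinding ball, 25 mm diameter, 64 g (0.63 N); origin at its centre. At the start it is inside the jar, out of sight, lying on the sloped inner shoulder at the jar's low side
- ball3: polished steel grinding ball, 25 mm diameter, 64 g (0.63 N); origin at its centre. At the start it is inside the jar, out of sight, lying on the sloped inner shoulder at the jar's low side
- tiprack: bystander: white pipette-tip rack with red tips, 85 x 120 x 55 mm, on the far side; origin under its centre
- bottle: bystander: white plastic bottle, 60 mm diameter, 150 mm high, on the far side; origin under its centre
- beaker: bystander: glass beaker, 72 mm diameter, 90 mm high, on the far side; origin under its centre
Mind the look-alikes: they are no part of the job. Several things have the shape of the stand; the one meant has the colours described above. What is shaped like the jar but turquoise is not meant.

How it is judged:
By the outcome, as a careful person would: the job done as asked, in the order asked, and still so for the second after the job is handed in, with the robot touching nothing.
It also fails if it takes over 61 s, if anything falls off the work surface, if the arm or the gripper's body presses on something with over 40 N, if the wrist force passes 120 N, or if a joint passes its speed limit or range.

ROBOT

A 7-joint arm with a two-finger parallel gripper is mounted at the origin on the work surface. World frame = base frame: x ahead of the robot, y to its left, z up, the work surface at z = 0. Lengths are in m, angles in rad, forces in N, time in s.
With the tool pointing down it reaches from about 0.4 to 0.85 m from the base axis. Payload 10.4 kg.
Tool frame: the origin (TCP) lies on the centre line of the jaws, within the pads' length; the fingertips stand r.tip_extent ahead of it and the grasp point (between the pads) lies 3 mm ahead of it (r.tip_extent is the distance from the TCP to the fingertips, in m); z points along the fingers, y is the direction in which the jaws open and shut (so a half turn about z gives the same grasp; the last joint's range is limited). The gripper opens to 87 mm and grips with 3 to 60 N. Pads are 19 mm wide; open, the fingers measure 117 mm over their backs; the gripper's body (75 mm by 190 mm) begins 51 mm behind the grasp point.
Start: joints at [-1.337, 0.332, -0.065, 1.46, 0.022, 1.35, -0.088], TCP at [0.159, 0.605, 0.245] pointing down, gripper open.
Joint ranges: [-2.6, 2.6], [-0.5, 2.12], [-1.47, 1.34], [0.16, 2.42], [-1.27, 4.41], [0.06, 2.06], [-2.6, 2.6]. Speed limits (rad/s): [2.22, 2.22, 2.79, 2.79, 3.14, 3.14, 3.14].

INTERFACE

Orientations are given as a unit quaternion [x, y, z, w].
In Python, from bench import r gives the robot as it stands. The module is installed in compiled form; this text tells all that it offers.
- The arm moves only by the shell command python3 -m jog 'ROWS' [FORCE]. ROWS is JSON, a list of rows, each a list of 5 numbers: the shift along the tool's x, y, z in cm, then the turn about the tool's z in rad, then the closure, from 0 (fully open) to 1 (shut). A call has exactly 10 rows; each row shifts and turns the pose as measured when the row begins, along the tool's axes as they then stand; what a row does not reach is not made up. A row lasts 1/10 s, in which the tool goes at most 50 mm and 8.59 degrees, less where a joint would pass 70% of its speed; a pose out of reach is approached as far as the arm can. A call with a gripper value outside its range is refused whole. The fingers move at their own pace and stop on an object; FORCE is the grip in N (left out, the last holds). Time passes only in rows, so rows that do not move let the fingers close, or fill a call up. It gives the time, the measured TCP pose, the force and the opening at its end, in the units of the state.
- r.read_state(): the state, without advancing time (a new reading comes with each control period).
- r.camera(name): name is "scene" or "side" or "wrist"; returns a dict with "pixels" (480x640x3 uint8, red, green, blue), "fx", "fy", "cx", "cy" (pixels), "camera_from_world" (4x4, takes a point from world to camera coordinates). Camera axes: x right, y up, looking along -z (the intrinsics and any distortion apply to the point x, -y, -z); pixel columns grow to the right and rows downward; lengths in m; the calibration is good to about 2 mm. The wrist camera is an equidistant fisheye: a pixel r from the principal point sees the ray r / f radians off the axis. A picture is of the moment at which its call begins. There is no depth.
- r.close_job(): hands the job in, once; it reports no verdict.
The state is a dict: "time": time; "joint_positions": joint angles; "joint_vel": joint speeds; "joint_torque": joint torques, N m; "ee_pos": TCP position; "eef_rot": TCP orientation; "ft_force": force on the tool from outside, world axes, zero at the start; "torque": the same for the moment, N m; "width": finger opening in m.
Only numpy, scipy, OpenCV 4.12 (cv2) and the standard library are available. Lean on these libraries where they do the work, as an engineer would, in place of code of your own. Each camera call takes 0.05 s, during which the arm holds its last target. There are 200 camera calls.

## Working session

There is one attempt and no reset: what is moved stays moved. The work goes in short steps, Python scripts to look and compute and a shell command to move; the robot and the scene stay as the last step left them, time stands still between calls to the robot, and variables do not carry over. Pictures are saved under pics/ and viewed, about 8 in all and at most 12, crops included, and the job is handed in when it is done.

```bash
mkdir -p pics; python3 - <<'E'
from bench import r
import cv2,numpy as np
s=r.read_state();print({k:np.round(v,3).tolist() for k,v in s.items()},r.tip_extent)
ims={}
for n in("scene","side","wrist"):
    c=r.camera(n);ims[n]=c;cv2.imwrite(f"pics/{n}0.png",c["pixels"][...,::-1])
    print(n,c["fx"],c["fy"],c["cx"],c["cy"],np.round(c["camera_from_world"],3).tolist(),[k for k in c])
np.save("pics/c0.npy",ims,allow_pickle=True)
E
```

```text
{'time': 0.0, 'joint_positions': [-1.337, 0.333, -0.065, 1.461, 0.022, 1.35, -0.088], 'joint_vel': [0.0, -0.001, 0.0, -0.001, 0.001, -0.0, -0.0], 'joint_torque': [0.0, -62.326, 0.025, -38.989, -0.061, 0.04, 0.0], 'ee_pos': [0.159, 0.604, 0.244], 'eef_rot': [0.128, 0.992, -0.001, -0.0], 'ft_force': [0.811, -0.902, 0.176], 'torque': [-0.029, -0.02, 0.006], 'width': 0.087} 0.022
scene 507.106180363641 507.106180363641 317.5273249893782 248.04658397919553 [[-0.774, 0.633, 0.004, 0.43], [-0.353, -0.436, 0.828, 0.095], [0.526, 0.639, 0.561, -1.328], [0.0, 0.0, 0.0, 1.0]] ['pixels', 'fx', 'fy', 'cx', 'cy', 'camera_from_world']
side 474.70248016898006 474.70248016898006 319.154208896236 243.1955315121348 [[0.926, -0.378, 0.014, -0.5], [0.234, 0.602, 0.764, -0.204], [-0.297, -0.704, 0.646, -0.996], [0.0, 0.0, 0.0, 1.0]] ['pixels', 'fx', 'fy', 'cx', 'cy', 'camera_from_world']
wrist 371.64829954431775 371.64829954431775 314.81693149633026 243.2455764815806 [[0.254, 0.967, -0.002, -0.625], [-0.927, 0.243, -0.286, 0.034], [-0.276, 0.075, 0.958, -0.392], [0.0, 0.0, 0.0, 1.0]] ['pixels', 'fx', 'fy', 'cx', 'cy', 'camera_from_world']
```

View pics/scene0.png

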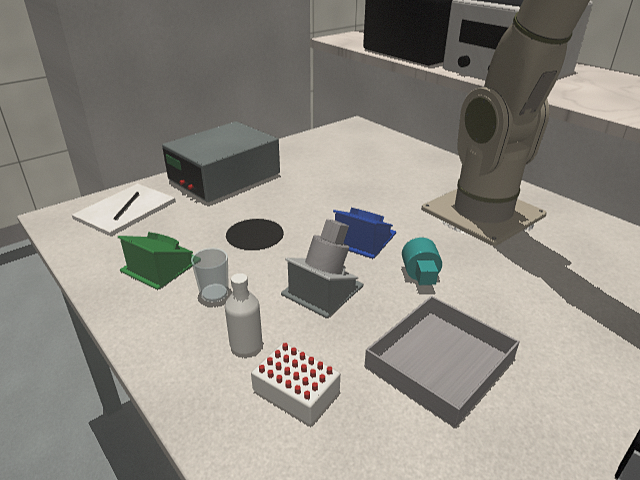

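View pics/side0.png

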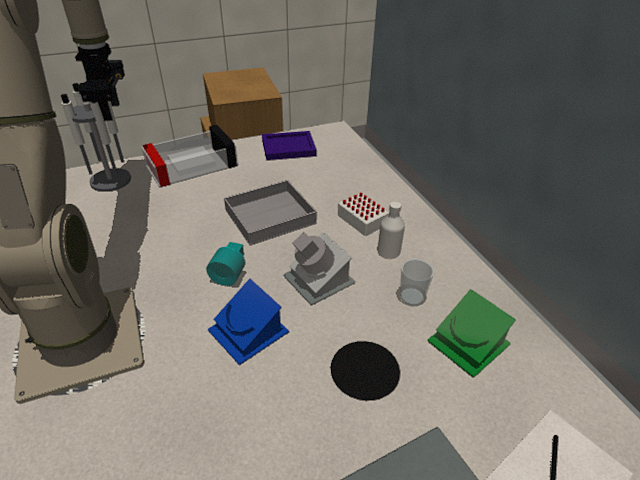

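Scene view: three stand-shaped things: green (155,258), blue (363,230), and grey aluminium (322,283) carrying the steel jar (328,245). The grey one fits the description. The turquoise jar at (423,260) is a decoy, the mat is at (255,234) and the tray is at (442,358). I'll confirm with one enlarged crop from both cameras.

```bash
python3 - <<'E'
import cv2,numpy as np
a=cv2.imread("pics/scene0.png")[210:320,275:375];b=cv2.imread("pics/side0.png")[220:310,270:370]
a=cv2.resize(a,None,fx=4,fy=4,interpolation=cv2.INTER_CUBIC);b=cv2.resize(b,None,fx=4,fy=4,interpolation=cv2.INTER_CUBIC)
b=cv2.copyMakeBorder(b,0,80,0,0,cv2.BORDER_CONSTANT)
im=np.hstack([a,b])
for i in range(0,800,40): cv2.putText(im,str(i%400//4+(275 if i<400 else 270)),(i,438),0,.35,(0,0,255),1); 
for j in range(0,440,40): cv2.putText(im,f"{210+j//4}",(0,j+5),0,.35,(0,0,255),1);cv2.putText(im,f"{220+j//4}",(402,j+5),0,.35,(0,0,255),1)
cv2.imwrite("pics/crop0.png",im)
E
```

```text
(no output)
```

View pics/crop0.png

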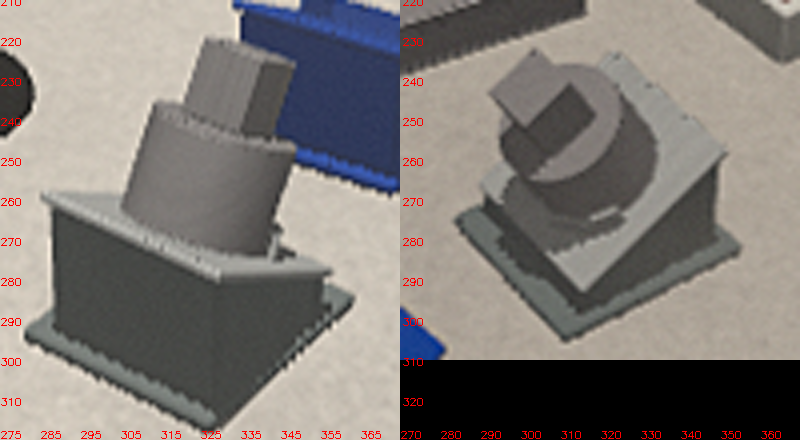

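The crop confirms it: plain grey aluminium stand with a steel jar, knob leaning away from the scene camera. I'll fit the poses from corner correspondences in both views.

```bash
cat > h.py <<'E'
import numpy as np,cv2
from scipy.optimize import least_squares
from scipy.spatial.transform import Rotation as R
def proj(c,P):
    P=np.atleast_2d(P);T=c["camera_from_world"];q=P@T[:3,:3].T+T[:3,3]
    return np.c_[c["cx"]+c["fx"]*q[:,0]/-q[:,2],c["cy"]-c["fy"]*q[:,1]/-q[:,2]]
def rz(a): return R.from_euler('z',a).as_matrix()
def tri(cams,uvs):
    f=lambda p:np.concatenate([(proj(c,p)[0]-u) for c,u in zip(cams,uvs)])
    s=least_squares(f,[.6,0,.05]);return s.x,np.abs(s.fun).max()
E
python3 - <<'E'
from h import *
C=np.load("pics/c0.npy",allow_pickle=True).item();S,D=C["scene"],C["side"]
F=lambda i,j:[.065*i,.06*j,0.]
c3,s3=np.sqrt(3)/2,.5
P=lambda i,j:[.058*i*c3,.055*j,.06+.058*i*s3]
foot={D:0} if 0 else None
sd=[(D,F(-1,-1),(311.7,305)),(S,F(1,-1),(281,295.5)),(S,F(1,1),(329,318)),
(D,P(1,1),(322.5,233)),(D,P(1,-1),(350.5,258.8)),(D,P(-1,-1),(315.8,292.5)),(D,P(-1,1),(291.3,265)),
(S,P(1,-1),(285.5,258.8)),(S,P(1,1),(330,278.8)),(S,P(-1,1),(357.5,277.5))]
def fs(p): return np.concatenate([proj(c,rz(p[2])@np.array(X)+[p[0],p[1],p[3]])[0]-u for c,X,u in sd])
s=least_squares(fs,[.6,.1,.5,0],loss='soft_l1');print("stand",s.x.round(4));print(fs(s.x).reshape(-1,2).round(1).tolist())
K=lambda i,j:[.018*i,.018*j,.096]
kd=[(D,K(1,1),(303.3,232.5)),(D,K(-1,1),(292.3,243.8)),(D,K(-1,-1),(301.8,255.8)),(D,K(1,-1),(312.5,241.3)),
(S,K(1,-1),(326.5,220)),(S,K(1,1),(339.5,225.5)),(S,K(-1,1),(348.8,225.5))]
tilt=R.from_euler('y',-30,degrees=True).as_matrix()
def fj(p): 
    M=rz(p[3])@tilt@rz(p[4]);return np.concatenate([proj(c,M@np.array(X)+p[:3])[0]-u for c,X,u in kd])
x0=[s.x[0],s.x[1],.06,s.x[2],0]
g=least_squares(fj,x0,loss='soft_l1');print("jar free",g.x.round(4));print(fj(g.x).reshape(-1,2).round(1).tolist())
yaw=s.x[2]
fk=lambda q:fj([q[0],q[1],q[2],yaw,q[3]])
g2=least_squares(fk,[*s.x[:2],.06,0],loss='soft_l1');print("jar, stand yaw",g2.x.round(4))
print("offset in stand",(rz(-yaw)@(g2.x[:3]-[*s.x[:2],0])).round(4))
a=rz(yaw)@[-s3,0,c3];print("axis",a.round(4),"knob",(g2.x[:3]+.078*a).round(4))
print("mat",tri([S,D],[(255,234),(365.5,370)]))
print("tray rim corners z");T=[(S,(-1,-1),(432,299)),(S,(1,-1),(366,350)),(S,(1,1),(458,407)),(S,(-1,1),(518,347)),(D,(-1,1),(224,207)),(D,(1,1),(287,182)),(D,(1,-1),(316,211))]
ft=lambda p:np.concatenate([proj(c,rz(p[2])@[.1*i,.09*j,0]+[p[0],p[1],p[3]])[0]-u for c,(i,j),u in T])
best=min((least_squares(ft,[.5,.35,a0,.04]) for a0 in(0,.5,-.5)),key=lambda s:s.cost);print("tray",best.x.round(4),best.fun.round(1))
print("turq",tri([S,D],[(421,258),(226,262)]), "tiprack",tri([S,D],[(296,372),(363,206)]),"bottle cap",tri([S,D],[(240,280),(395,209)]),"beaker rim",tri([S,D],[(211,258),(416,268)]),"blue top",tri([S,D],[(363,215),(250,300)]))
E
```

```text
stand [ 0.5337 -0.0124  0.2474 -0.0025]
[[-0.5, 1.3], [-1.1, 0.6], [-1.7, 1.7], [-0.2, -1.4], [0.7, -2.5], [-0.5, 0.2], [-3.0, 0.7], [-0.5, -0.6], [0.5, -0.1], [0.6, -0.3]]
jar free [ 0.5322 -0.0099  0.0555  0.3444 -0.0816]
[[-0.4, 0.0], [-1.0, 0.3], [-0.8, -2.5], [0.3, 0.1], [-2.1, 0.2], [0.1, -0.4], [-0.6, 0.7]]
jar, stand yaw [ 5.335e-01 -1.420e-02  5.560e-02  5.000e-04]
offset in stand [-0.0006 -0.0017  0.0556]
axis [-0.4848 -0.1224  0.866 ] knob [ 0.4957 -0.0238  0.1232]
mat (array([ 0.52224727, -0.28556478, -0.00154906]), np.float64(0.8956868113087921))
tray rim corners z
tray [0.4957 0.268  0.1143 0.0301] [-1.  -1.6 -0.5  0.7 -0.8  4.2  0.1 -3.4 -2.  -5.8 -0.8  1.1 -1.   4.3]
turq (array([0.33455295, 0.0777501 , 0.04355047]), np.float64(0.4594462720237402)) tiprack (array([0.73539139, 0.16390559, 0.04523191]), np.float64(0.313926644187859)) bottle cap (array([0.73594248, 0.01068754, 0.13909457]), np.float64(0.7956327552944344)) beaker rim (array([ 0.71074179, -0.14296559,  0.08905893]), np.float64(0.4046072837263637)) blue top (array([ 0.34712062, -0.09079528,  0.07673909]), np.float64(0.1937756508407915))
```

Heights agree with the text to about 3 mm, and the knob is at ≈(0.495,-0.023,0.127). The moves allow no tilting, so I'll grip the knob vertically, with the jaws across the tilt plane (along stand y).

```bash
cat > d.py <<'E'
import sys,numpy as np
from bench import r
from scipy.spatial.transform import Rotation as R
def show(g=None,yaw=None):
    s=r.read_state();M=R.from_quat(s["eef_rot"]).as_matrix();p=np.array(s["ee_pos"])
    print("t",round(float(s["time"]),2),"p",p.round(4),"ydir deg",np.degrees(np.arctan2(M[1,1],M[0,1])).round(1),"tilt",np.degrees(np.arccos(-M[2,2])).round(2),"F",np.round(s["ft_force"],2),"w",round(float(s["width"]),4),"q",np.round(s["joint_positions"],2))
    if g is not None: print("tool shift cm",(M.T@(np.array(g)-p)*100).round(2))
if __name__=="__main__": show([float(v) for v in sys.argv[1:4]] if len(sys.argv)>3 else None)
E
python3 -m jog '[[0,-4.5,0,-0.125,0],[0,-4.5,0,-0.125,0],[0,-4.5,0,-0.125,0],[0,-4.5,0,-0.13,0],[0,-4.5,0,0,0],[0,-4.5,0,0,0],[0,-4.5,0,0,0],[0,-4.5,0,0,0],[0,-4.5,0,0,0],[0,-4.5,0,0,0]]' 40; python3 d.py .494 -.023 .18
```

```text
time: 1.15
ee_pos: [0.2108, 0.1793, 0.2401]
eef_rot: [-0.138, 0.99, -0.001, -0.002]
ft_force: [-0.5, 0.5, 0.8]
width: 0.0873
t 1.15 p [0.2108 0.1793 0.2401] ydir deg 105.8 tilt 0.29 F [-0.45  0.51  0.76] w 0.0873 q [-0.92 -0.49  0.04  2.23  0.02  1.4   0.96]
tool shift cm [-21.75 -27.18   5.96]
```

```bash

python3 -m jog '[[-3,-2,0,0.02,0],[-3,-3,0,0,0],[-3,-3,0,0,0],[-3,-3,0,0,0],[-3,-3,0,0,0],[-3,-3,0,0,0],[-2,-3,0,0,0],[-1,-3,0,0,0],[-1,-3,0,0,0],[0,-2,0,0,0]]'; python3 d.py .494 -.023 .18
python3 - <<'E'
from bench import r
import cv2
cv2.imwrite("pics/w1.png",r.camera("wrist")["pixels"][...,::-1])
E
```

```text
time: 2.15
ee_pos: [0.505, -0.0479, 0.2411]
eef_rot: [-0.128, 0.992, -0.002, 0.002]
ft_force: [0.2, -0.0, 0.3]
width: 0.0872
t 2.15 p [ 0.505  -0.0479  0.2411] ydir deg 104.7 tilt 0.3 F [ 0.16 -0.01  0.28] w 0.0872 q [-0.67  0.06  0.7   1.81 -0.04  1.29  1.87]
tool shift cm [0.45 2.71 6.1 ]
```

View pics/w1.png

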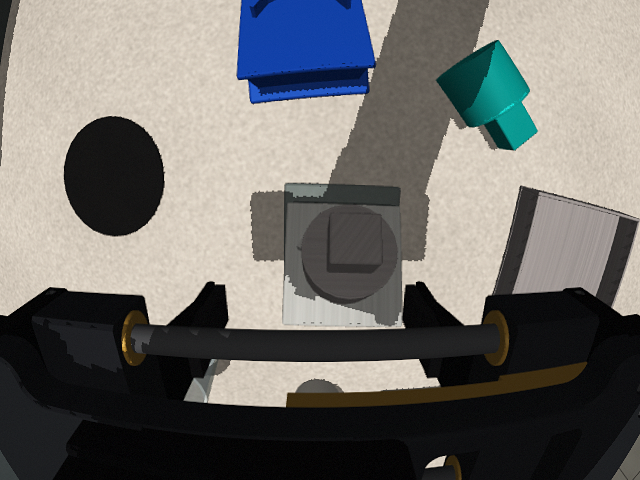

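Wrist view: the knob's end face is centred near (355,239), with its edges parallel to the jaws, so the yaw is right. The turquoise jar (490,90) and blue stand (305,50) are clear of it. I'll refine x,y from this ray.

```bash
python3 - <<'E'
from bench import r
import numpy as np
from h import *
c=r.camera("wrist");T=c["camera_from_world"];o=-T[:3,:3].T@T[:3,3]
def ray(u,v,z):
    d=np.array([u-c["cx"],v-c["cy"]]);n=np.hypot(*d);th=n/c["fx"]
    k=np.r_[np.sin(th)*d/n,np.cos(th)];w=T[:3,:3].T@(k*[1,-1,-1]);return o+w*(z-o[2])/w[2]
yaw=.2474;a=rz(yaw)@[-.5,0,.866]
for P in[(329,214),(381,214),(381,264),(329,264)]: print(ray(*P,.143).round(4))
for z in(.139,.143,.147):
    e=ray(355,239,z);print("end",e.round(4),"knob",(e-.018*a).round(4))
E
```

```text
[ 0.4756 -0.0488  0.143 ]
[ 0.4668 -0.0155  0.143 ]
[ 0.5003 -0.005   0.143 ]
[ 0.5092 -0.0397  0.143 ]
end [ 0.4887 -0.0268  0.139 ] knob [ 0.4974 -0.0246  0.1234]
end [ 0.4877 -0.0275  0.143 ] knob [ 0.4964 -0.0253  0.1274]
end [ 0.4867 -0.0282  0.147 ] knob [ 0.4954 -0.026   0.1314]
```

```bash

python3 -m jog '[[0.25,1.3,0,0,0],[0.25,1.2,1,0,0],[0,0,2,0,0],[0,0,2,0,0],[0,0,1.5,0,0],[0,0,1,0,0],[0,0,0.5,0,0],[0,0,0,0,0],[0,0,0,0,0],[0,0,0,0,0]]'; python3 d.py .4945 -.025 .133
```

```text
time: 3.25
ee_pos: [0.4897, -0.0176, 0.1554]
eef_rot: [-0.13, 0.992, -0.0, 0.001]
ft_force: [-0.1, 0.1, 0.6]
width: 0.0871
t 3.25 p [ 0.4897 -0.0176  0.1554] ydir deg 104.9 tilt 0.11 F [-0.07  0.05  0.64] w 0.0871 q [-0.69  0.11  0.67  1.95 -0.08  1.1   1.85]
tool shift cm [-0.27 -0.84  2.24]
```

```bash

python3 -m jog '[[-0.27,-0.8,0,0,0],[0,0,0.7,0,0],[0,0,0.7,0,0],[0,0,0.5,0,0],[0,0,0,0,0],[0,0,0,0,0],[0,0,0,0,0],[0,0,0,0,0],[0,0,0,0,0],[0,0,0,0,0]]'; python3 d.py .4945 -.025 .133
```

```text
time: 4.25
ee_pos: [0.4957, -0.0256, 0.1358]
eef_rot: [-0.129, 0.992, -0.0, 0.002]
ft_force: [0.9, 0.1, -0.2]
width: 0.0871
t 4.25 p [ 0.4957 -0.0256  0.1358] ydir deg 104.9 tilt 0.23 F [ 0.94  0.13 -0.19] w 0.0871 q [-0.67  0.15  0.68  1.96 -0.11  1.06  1.89]
tool shift cm [0.1  0.08 0.28]
```

```bash

python3 -m jog '[[0.1,0,0.25,0,0],[0,0,0,0,0.2],[0,0,0,0,0.4],[0,0,0,0,0.6],[0,0,0,0,1],[0,0,0,0,1],[0,0,0,0,1],[0,0,0,0,1],[0,0,0,0,1],[0,0,0,0,1]]' 20; python3 d.py .4945 -.025 .133
```

```text
time: 5.25
ee_pos: [0.4943, -0.0252, 0.1331]
eef_rot: [-0.13, 0.992, 0.0, 0.002]
ft_force: [-0.9, 0.2, 0.1]
width: 0.0356
t 5.25 p [ 0.4943 -0.0252  0.1331] ydir deg 104.9 tilt 0.19 F [-0.86  0.21  0.09] w 0.0356 q [-0.66  0.15  0.68  1.97 -0.11  1.05  1.9 ]
tool shift cm [-0.03  0.01  0.01]
```

Gripped: width is 35.6 mm, which matches the knob. Now I'll pull it out along its own axis (tool x +0.5, z −0.87).

```bash

python3 -m jog '[[0,0,0,0,1],[0.3,0,-0.52,0,1],[0.3,0,-0.52,0,1],[0.4,0,-0.7,0,1],[0.4,0,-0.7,0,1],[0.4,0,-0.7,0,1],[0.4,0,-0.7,0,1],[0.3,0,-0.52,0,1],[0,0,-0.5,0,1],[0,0,-0.5,0,1]]' 35; python3 d.py .4945 -.025 .25
python3 - <<'E'
from bench import r
import cv2,numpy as np
a=r.camera("scene")["pixels"][150:350,200:400];b=r.camera("side")["pixels"][150:350,220:420]
cv2.imwrite("pics/l1.png",cv2.resize(np.hstack([a,b])[...,::-1],(800,400)))
E
```

```text
time: 6.25
ee_pos: [0.4659, -0.0332, 0.19]
eef_rot: [-0.129, 0.992, 0.0, 0.0]
ft_force: [0.2, -0.4, -5.9]
width: 0.036
t 6.25 p [ 0.4659 -0.0332  0.19  ] ydir deg 104.8 tilt 0.04 F [ 0.24 -0.4  -5.86] w 0.036 q [-0.69 -0.    0.68  1.97  0.    1.18  1.81]
tool shift cm [-2.98  0.07 -6.  ]
```

View pics/l1.png

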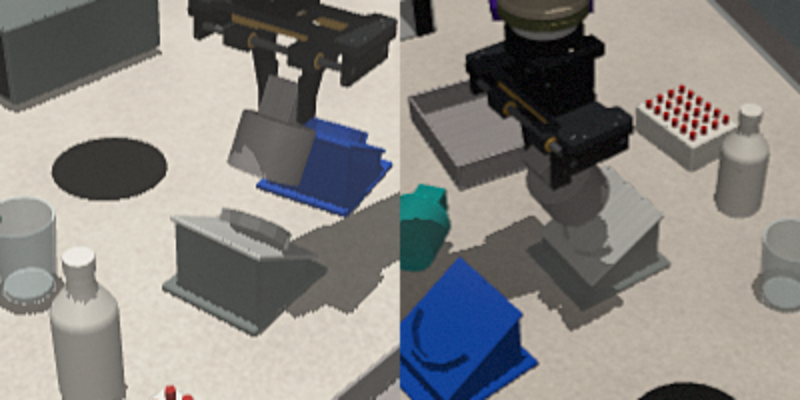

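Lifted clear with the jar still tilted. Weight change is ≈6 N (jar plus three balls). Next I'll raise it and carry it smoothly over the tray.

```bash

python3 -m jog '[[0,0,-1.5,0,1],[0,0.5,-1.5,0,1],[-0.3,1,-1,0,1],[-0.6,1.5,0,0,1],[-0.8,2,0,0,1],[-0.8,2,0,0,1],[-0.8,2,0,0,1],[-0.8,2,0,0,1],[-0.8,2,0,0,1],[-0.8,2,0,0,1]]'
python3 -m jog '[[-0.8,2,0,0,1],[-0.8,2,0,0,1],[-0.8,2,0,0,1],[-0.6,1.5,0,0,1],[-0.5,1.2,0,0,1],[-0.4,0.9,0,0,1],[-0.3,0.6,0,0,1],[0,0.3,0,0,1],[0,0,0,0,1],[0,0,0,0,1]]'
python3 d.py .5 .265 .2
python3 - <<'E'
from h import *
C=np.load("pics/c0.npy",allow_pickle=True).item();S,D=C["scene"],C["side"]
T=[(S,(-1,-1,0),(432,299)),(S,(1,-1,0),(366,350)),(S,(1,1,0),(458,407)),(S,(-1,1,0),(518,347)),(S,(1,1,-.042),(457,420)),(D,(-1,1,0),(224,207)),(D,(1,1,0),(287,182))]
ft=lambda p:np.concatenate([proj(c,rz(p[2])@[.1*i,.09*j,k]+[p[0],p[1],.042])[0]-u for c,(i,j,k),u in T])
for a0 in(.1,1.7):
    s=least_squares(ft,[.5,.27,a0],loss='soft_l1');print(s.x.round(4),s.fun.round(1))
from bench import r
cv2.imwrite("pics/l2.png",r.camera("scene")["pixels"][120:,:,::-1])
E
```

```text
time: 7.35
ee_pos: [0.4832, 0.1345, 0.2297]
eef_rot: [-0.128, 0.992, -0.0, -0.001]
ft_force: [0.4, 0.2, -4.6]
width: 0.0357
time: 8.35
ee_pos: [0.4967, 0.2582, 0.2274]
eef_rot: [-0.13, 0.992, -0.001, -0.003]
ft_force: [-0.1, -0.7, -5.5]
width: 0.0355
t 8.35 p [0.4967 0.2582 0.2274] ydir deg 104.9 tilt 0.31 F [-0.13 -0.71 -5.46] w 0.0355 q [-0.95  0.21  0.45  1.68 -0.09  1.28  1.35]
tool shift cm [-0.51  0.57  2.73]
[0.499  0.2698 0.1202] [-1.  -5.3 -0.7 -2.5  0.6  1.   1.3 -7.3 -2.7  5.7 -1.6 -9.7 -0.3 -2.9]
[0.499  0.2698 0.1202] [-1.  -5.3 -0.7 -2.5  0.6  1.   1.3 -7.3 -2.7  5.7 -1.6 -9.7 -0.3 -2.9]
```

View pics/l2.png

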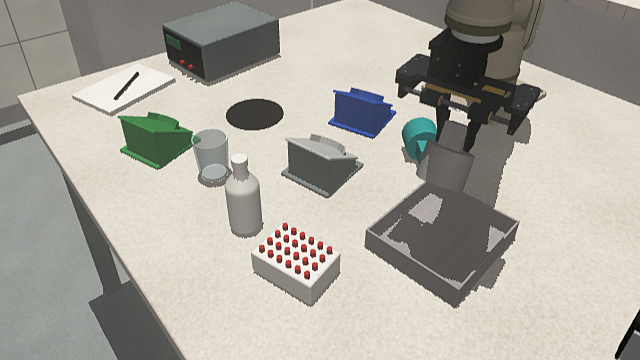

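Jar is over the tray, still leaning about 30°. I'll lower it, then ease the grip with small dither so it swings upright under its own weight.

```bash

python3 -m jog '[[0,0.4,1,0,1],[0,0.5,1,0,1],[0,0.3,1.2,0,1],[0,0,1.2,0,1],[0,0,1,0,1],[0,0,0.7,0,1],[0,0,0.3,0,1],[0,0,0,0,1],[0,0,0,0,1],[0,0,0,0,1]]'
python3 -m jog '[[0,0,0,0,1],[0,0,0,0,1],[0,0,0,0,1],[0.3,0,0,0,1],[-0.3,0,0,0,1],[0.3,0,0,0,1],[-0.3,0,0,0,1],[0,0,0,0,1],[0,0,0,0,1],[0,0,0,0,1]]' 13
python3 d.py .499 .27 .16
python3 - <<'E'
from bench import r
import cv2,numpy as np
a=r.camera("scene")["pixels"][220:420,350:550];b=r.camera("side")["pixels"][80:280,180:380]
cv2.imwrite("pics/l3.png",cv2.resize(np.hstack([a,b])[...,::-1],(800,400)))
E
```

```text
time: 9.4
ee_pos: [0.4927, 0.2689, 0.1568]
eef_rot: [-0.129, 0.992, -0.001, -0.003]
ft_force: [-0.1, 0.6, -5.8]
width: 0.0357
time: 10.4
ee_pos: [0.4934, 0.2693, 0.1581]
eef_rot: [-0.129, 0.992, -0.001, -0.002]
ft_force: [-0.2, 0.1, -5.8]
width: 0.0363
t 10.4 p [0.4934 0.2693 0.1581] ydir deg 104.8 tilt 0.27 F [-0.18  0.14 -5.81] w 0.0363 q [-0.95  0.27  0.43  1.76 -0.12  1.14  1.35]
tool shift cm [-0.56 -0.07 -0.19]
```

View pics/l3.png

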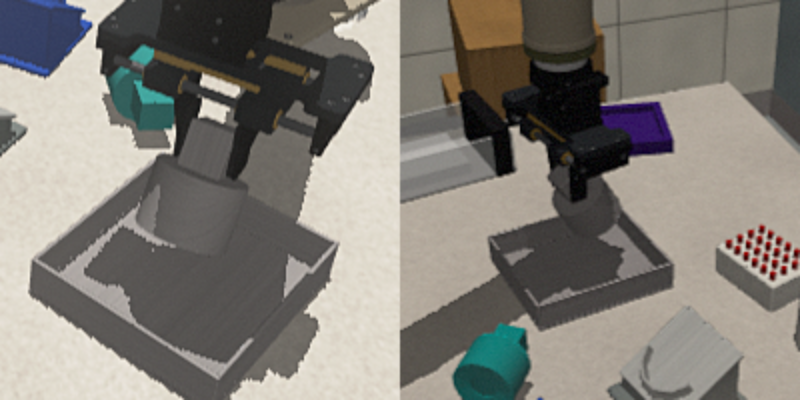

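The lean has decreased a little. I'll ease further and use the wrist moment as a tilt gauge.

```bash
cat > m.py <<'E'
from bench import r
import numpy as np
from scipy.spatial.transform import Rotation as R
s=r.read_state();M=R.from_quat(s["eef_rot"]).as_matrix()
print("t",round(float(s["time"]),2),np.round(s["ee_pos"],4),"F",np.round(s["ft_force"],2),"moment tool",(M.T@np.array(s["torque"])).round(3),"w",round(float(s["width"]),4))
E
python3 m.py
python3 -m jog '[[0,0,0,0,1],[0,0,0,0,1],[0,0,0,0,1],[0.5,0,0,0,1],[-0.5,0,0,0,1],[0.5,0,0,0,1],[-0.5,0,0,0,1],[0,0,0,0,1],[0,0,0,0,1],[0,0,0,0,1]]' 8
python3 m.py
```

```text
t 10.5 [0.4933 0.2693 0.1581] F [ 0.71 -0.54 -5.04] moment tool [-0.062  0.09  -0.084] w 0.0364
time: 11.5
ee_pos: [0.4933, 0.2693, 0.1581]
eef_rot: [-0.129, 0.992, -0.001, -0.002]
ft_force: [0.1, -0.4, -5.0]
width: 0.0361
t 11.5 [0.4933 0.2693 0.1581] F [ 0.13 -0.38 -4.96] moment tool [-0.074  0.031 -0.029] w 0.0361
```

```bash

python3 -m jog '[[0.8,0,0,0,1],[-0.8,0,0,0,1],[0.8,0,0,0,1],[-0.8,0,0,0,1],[0.8,0,0,0,1],[-0.8,0,0,0,1],[0,0,0,0,1],[0,0,0,0,1],[0,0,0,0,1],[0,0,0,0,1]]' 8
python3 m.py
python3 - <<'E'
from bench import r
import cv2,numpy as np
a=r.camera("scene")["pixels"][220:420,350:550];b=r.camera("side")["pixels"][80:280,180:380]
cv2.imwrite("pics/l4.png",cv2.resize(np.hstack([a,b])[...,::-1],(800,400)))
E
```

```text
time: 12.5
ee_pos: [0.4927, 0.2692, 0.1582]
eef_rot: [-0.129, 0.992, -0.001, -0.002]
ft_force: [0.3, -0.1, -5.6]
width: 0.036
t 12.5 [0.4927 0.2692 0.1582] F [ 0.34 -0.12 -5.57] moment tool [-0.052  0.011 -0.014] w 0.036
```

View pics/l4.png

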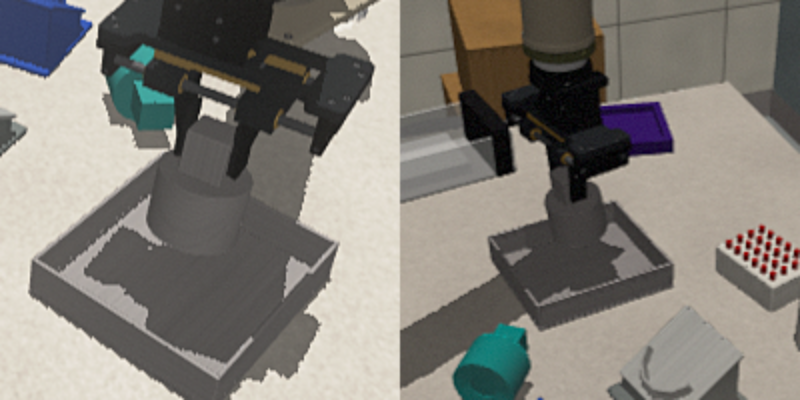

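The jar now hangs upright in the grip (scene crop, (200,225)) and is centred over the tray. Firm grip, then shake.

```bash

python3 -m jog '[[0,0,0.8,0,1],[0,0,0,0,1],[0,2,0,0,1],[0,-2,0,0,1],[0,-2,0,0,1],[0,2,0,0,1],[0,2,0,0,1],[0,-2,0,0,1],[0,-2,0,0,1],[0,2,0,0,1]]' 55;python3 m.py
python3 -m jog '[[1.4,1.4,0,0,1],[-1.4,-1.4,0,0,1],[-1.4,-1.4,0,0,1],[1.4,1.4,0,0,1],[1.4,1.4,0,0,1],[-1.4,-1.4,0,0,1],[-1.4,-1.4,0,0,1],[1.4,1.4,0,0,1],[0,0,0,0,1],[0,0,0,0,1]]';python3 m.py
```

```text
time: 13.6
ee_pos: [0.4931, 0.266, 0.1479]
eef_rot: [-0.128, 0.992, -0.002, -0.003]
ft_force: [0.7, -1.0, -5.0]
width: 0.0358
t 13.6 [0.4931 0.266  0.1479] F [ 0.75 -1.04 -5.04] moment tool [-0.028 -0.095  0.06 ] w 0.0358
time: 14.6
ee_pos: [0.492, 0.2688, 0.1466]
eef_rot: [-0.129, 0.992, -0.002, -0.003]
ft_force: [1.1, -0.4, -4.2]
width: 0.0357
t 14.6 [0.492  0.2688 0.1466] F [ 1.06 -0.39 -4.24] moment tool [-0.015 -0.063  0.026] w 0.0357
```

```bash

python3 -m jog '[[2,0,0,0,1],[-2.5,0,0,0,1],[-2,0,0,0,1],[2.5,0,0,0,1],[2,0,0,0,1],[-2,0.5,0,0,1],[-1,-2.5,0,0,1],[0,-2.5,0,0,1],[0,2.5,0,0,1],[0,2.5,0,0,1]]';python3 m.py
python3 -m jog '[[0,-2.5,0,0,1],[1.5,-1.5,0,0,1],[-1.6,1.8,0,0,1],[-1.6,1.8,0,0,1],[1.6,-1.8,0,0,1],[1.6,-1.8,0,0,1],[-1.5,1.5,0,0,1],[0,0,0,0,1],[0,0,0,0,1],[0,0,0,0,1]]';python3 m.py
python3 - <<'E'
from bench import r
import numpy as np,cv2
f=[]
for i in range(4):
    b=r.camera("wrist" if i==3 else "scene")["pixels"];f.append(r.read_state()["ft_force"][2])
    if i==2:a=b
print(np.round(f,2))
cv2.imwrite("pics/l5.png",cv2.resize(np.hstack([a[220:420,350:550],b[100:300,300:500]])[...,::-1],(800,400)))
E
python3 d.py .497 .27 .148
```

```text
time: 15.6
ee_pos: [0.5012, 0.2701, 0.1438]
eef_rot: [-0.127, 0.992, -0.004, -0.005]
ft_force: [-0.3, 1.4, -4.1]
width: 0.036
t 15.6 [0.5012 0.2701 0.1438] F [-0.27  1.39 -4.1 ] moment tool [-0.164  0.002 -0.013] w 0.036
time: 16.6
ee_pos: [0.5074, 0.2476, 0.1429]
eef_rot: [-0.129, 0.992, -0.003, -0.006]
ft_force: [-0.6, -0.3, -4.4]
width: 0.0357
t 16.6 [0.5074 0.2476 0.1429] F [-0.57 -0.25 -4.42] moment tool [-0.054  0.042 -0.015] w 0.0357
[-3.47 -4.39 -4.06 -5.19]
t 16.8 p [0.5073 0.2473 0.1429] ydir deg 104.8 tilt 0.78 F [-0.64 -0.47 -5.19] w 0.0354 q [-0.92  0.3   0.45  1.76 -0.14  1.13  1.41]
tool shift cm [ 0.43  2.45 -0.52]
```

View pics/l5.png

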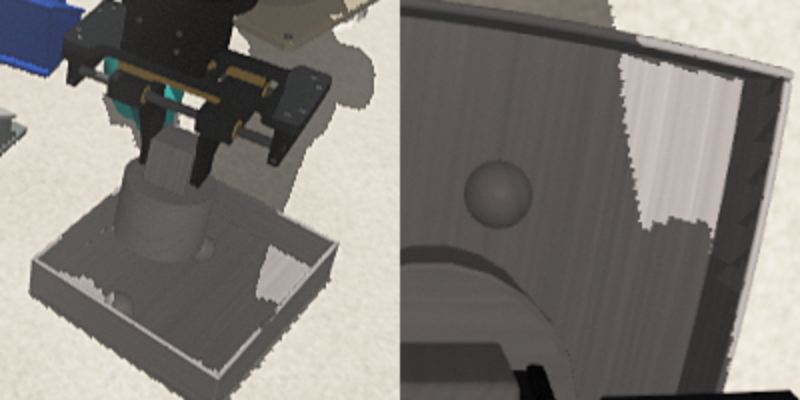

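Two balls are in the tray, at crop (125,300) and (203,248), which matches a drop of about 1.2 N. I'll recentre and shake on.

```bash
cat > wgt.py <<'E'
from bench import r
import numpy as np
f=[]
for i in range(12): r.camera("wrist");f.append(r.read_state()["ft_force"][2])
print("Fz mean",np.mean(f).round(2),"+-",(np.std(f)/12**.5).round(2))
E
python3 wgt.py
python3 -m jog '[[0.4,2,-0.5,0,1],[0,2.4,0,0,1],[0,-2.5,0,0,1],[0,-2.5,0,0,1],[0,2.5,0,0,1],[0,2.5,0,0,1],[1.5,-1.5,0,0,1],[-2,-1.5,0,0,1],[-2,1.5,0,0,1],[2,1.5,0,0,1]]'
python3 -m jog '[[2,-1,0,0,1],[-2.5,-1,0,0,1],[-2.5,0,0,0,1],[2.5,0,0,0,1],[2.5,0,0,0,1],[-1.5,2,0,0,1],[0,-2.5,0,0,1],[0,-2.5,0,0,1],[0,2.5,0,0,1],[0,0,0,0,1]]'
python3 d.py .497 .27 .148; python3 wgt.py
```

```text
Fz mean -3.93 +- 0.15
time: 18.4
ee_pos: [0.4987, 0.2894, 0.1474]
eef_rot: [-0.127, 0.992, -0.004, -0.005]
ft_force: [-0.3, 0.7, -3.8]
width: 0.0354
time: 19.4
ee_pos: [0.4954, 0.2636, 0.1431]
eef_rot: [-0.128, 0.992, -0.006, -0.01]
ft_force: [0.2, 1.3, -3.4]
width: 0.0359
t 19.4 p [0.4954 0.2636 0.1431] ydir deg 104.8 tilt 1.34 F [ 0.18  1.31 -3.41] w 0.0359 q [-0.95  0.3   0.45  1.76 -0.14  1.14  1.37]
tool shift cm [-0.31  0.57 -0.5 ]
Fz mean -3.4 +- 0.11
```

The weight dropped another 0.53±0.19 N (total ≈2 N), so the last ball is probably out. Checking by eye.

```bash

python3 -m jog '[[0,0,-1,0,1],[0,0,-1.5,0,1],[0,0,-2,0,1],[0,0,-2,0,1],[0,0,-2,0,1],[0,0,-1,0,1],[0,0,0,0,1],[0,0,0,0,1],[0,0,0,0,1],[0,0,0,0,1]]'; python3 wgt.py
python3 - <<'E'
from bench import r
import cv2,numpy as np
a=r.camera("scene")["pixels"][220:420,350:550];b=r.camera("side")["pixels"][80:280,180:380]
c=r.camera("wrist")["pixels"][90:350,120:640]
im=np.vstack([cv2.resize(np.hstack([a,b]),(600,300)),cv2.resize(c,(600,300))])
cv2.imwrite("pics/l6.png",im[...,::-1])
E
```

```text
time: 21.0
ee_pos: [0.4977, 0.2611, 0.2434]
eef_rot: [-0.126, 0.992, -0.008, -0.01]
ft_force: [0.3, -0.8, -3.4]
width: 0.0356
Fz mean -3.38 +- 0.07
```

View pics/l6.png

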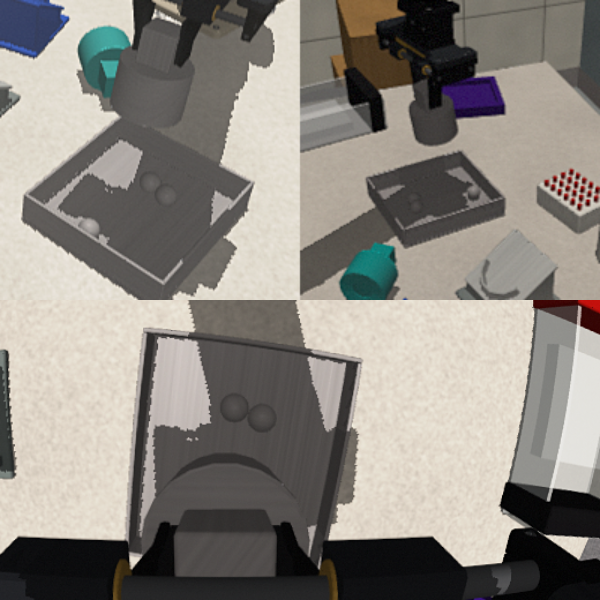

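All three balls are in the tray: a pair near wrist crop (247,412), and one at the left wall, scene crop (88,228). Weight is steady at −3.4 N. Now to the mat at (0.522,-0.286).

```bash

python3 -m jog '[[0,-1.5,0,0,1],[0.5,-2.5,0,0,1],[0.7,-3,0,0,1],[0.7,-3,0,0,1],[0.7,-3,0,0,1],[0.7,-3,0,0,1],[0.7,-3,0,0,1],[0.7,-3,0,0,1],[0.7,-3,0,0,1],[0.7,-3,0,0,1]]'
python3 -m jog '[[0.7,-2.5,0,0.08,1],[0.7,-2.5,0,0.08,1],[0.5,-2.5,0,0.08,1],[0.5,-2,0,0.08,1],[0.5,-2,0,0.08,1],[0.5,-1.5,0,0.08,1],[0,-1,0,0,1],[0,0,0,0,1],[0,0,0,0,1],[0,0,0,0,1]]'
python3 d.py .522 -.286 .2
```

```text
time: 22.75
ee_pos: [0.509, -0.0401, 0.2495]
eef_rot: [-0.128, 0.992, -0.007, -0.009]
ft_force: [-0.2, 0.0, -3.3]
width: 0.0356
time: 23.75
ee_pos: [0.4759, -0.1991, 0.2537]
eef_rot: [0.126, 0.992, -0.009, -0.005]
ft_force: [-0.0, -0.7, -3.7]
width: 0.0357
t 23.75 p [ 0.4759 -0.1991  0.2537] ydir deg 75.6 tilt 1.18 F [-0.04 -0.67 -3.75] w 0.0357 q [-0.5   0.09  0.85  1.77 -0.05  1.32  1.68]
tool shift cm [-6.68 -7.16  5.44]
```

```bash

python3 -m jog '[[-1.2,-1.2,0,0,1],[-1.5,-1.5,0.5,0,1],[-1.5,-1.5,1.5,0,1],[-1.2,-1.3,2,0,1],[-0.5,-0.8,2,0,1],[0,0,2,0,1],[0,0,1.5,0,1],[0,0,1,0,1],[0,0,0,0,1],[0,0,0,0,1]]'
python3 d.py .522 -.286 .088
python3 - <<'E'
from bench import r
import cv2,numpy as np
a=r.camera("scene")["pixels"][110:310,170:370];b=r.camera("side")["pixels"][260:460,260:460]
cv2.imwrite("pics/l7.png",cv2.resize(np.hstack([a,b])[...,::-1],(800,400)))
E
```

```text
time: 24.75
ee_pos: [0.5247, -0.2685, 0.1437]
eef_rot: [0.112, 0.994, -0.007, -0.005]
ft_force: [0.6, -0.9, -3.4]
width: 0.0356
t 24.75 p [ 0.5247 -0.2685  0.1437] ydir deg 77.1 tilt 1.01 F [ 0.59 -0.86 -3.41] w 0.0356 q [-0.27  0.43  0.82  1.71 -0.32  1.15  1.99]
tool shift cm [-0.18 -1.68  5.59]
```

View pics/l7.png

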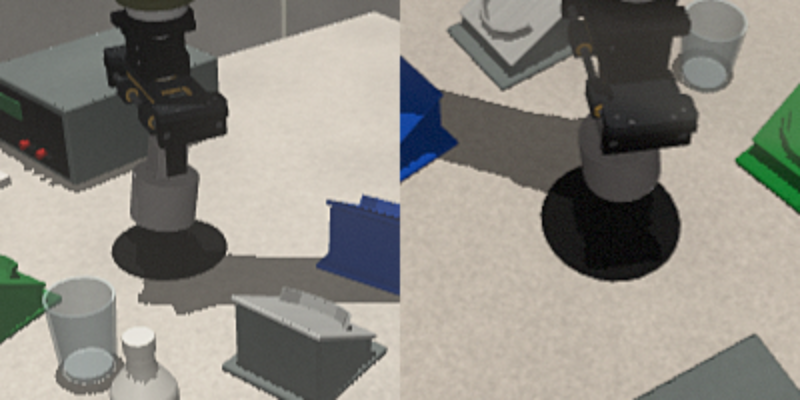

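Jar is nearly upright, just above and slightly beyond the mat centre. Lowering gently with a softer grip, so it can square up on contact.

```bash

python3 -m jog '[[0,-0.8,0.8,0,1],[0,-0.7,1,0,1],[0,-0.2,1,0,1],[0,0,0.7,0,1],[0,0,0.5,0,1],[0,0,0.2,0,1],[0,0,0,0,1],[0,0,0,0,1],[0,0,0,0,1],[0,0,0,0,1]]' 25
python3 d.py .522 -.286 .088
```

```text
time: 25.85
ee_pos: [0.521, -0.2877, 0.1002]
eef_rot: [0.112, 0.994, -0.007, -0.004]
ft_force: [-0.8, 0.5, -3.1]
width: 0.0362
t 25.85 p [ 0.521  -0.2877  0.1002] ydir deg 77.1 tilt 0.92 F [-0.84  0.55 -3.11] w 0.0362 q [-0.2   0.49  0.79  1.74 -0.37  1.08  2.06]
tool shift cm [-0.07  0.2   1.21]
```

```bash

python3 -m jog '[[0,0,0.3,0,1],[0,0,0.3,0,1],[0,0,0.2,0,1],[0,0,0.1,0,1],[0,0,0.1,0,1],[0,0,0,0,1],[0,0,0,0,1],[0,0,0,0,1],[0,0,0,0,1],[0,0,0,0,1]]' 12
python3 d.py .522 -.286 .088; python3 wgt.py
```

```text
time: 26.85
ee_pos: [0.5255, -0.2889, 0.0936]
eef_rot: [0.112, 0.994, -0.008, 0.001]
ft_force: [1.5, 1.1, 1.4]
width: 0.0358
t 26.85 p [ 0.5255 -0.2889  0.0936] ydir deg 77.2 tilt 0.91 F [1.46 1.11 1.45] w 0.0358 q [-0.2   0.5   0.79  1.74 -0.39  1.06  2.07]
tool shift cm [0.4  0.22 0.56]
Fz mean 1.78 +- 0.12
```

Contact made and the mat carries the jar. Soften the grip to let it settle, then open.

```bash

python3 -m jog '[[0,0,0,0,1],[0,0,0,0,1],[0,0,0.2,0,1],[0,0,0.1,0,1],[0,0,0,0,1],[0,0,0,0,1],[0,0,0,0,1],[0,0,0,0,1],[0,0,0,0,1],[0,0,0,0,1]]' 4
python3 m.py
python3 -m jog '[[0,0,0,0,0.55],[0,0,0,0,0.5],[0,0,0,0,0.4],[0,0,0,0,0.2],[0,0,0,0,0],[0,0,0,0,0],[0,0,0,0,0],[0,0,0,0,0],[0,0,-0.5,0,0],[0,0,-1,0,0]]'
python3 -m jog '[[0,0,-2,0,0],[0,0,-3,0,0],[0,0,-3,0,0],[0,0,-3,0,0],[0,0,-2,0,0],[0,0,-1,0,0],[0,0,0,0,0],[0,0,0,0,0],[0,0,0,0,0],[0,0,0,0,0]]';python3 m.py
python3 - <<'E'
from bench import r
import cv2,numpy as np
a=r.camera("scene")["pixels"];b=r.camera("side")["pixels"]
im=np.vstack([np.hstack([cv2.resize(a[110:310,170:370],(400,400)),cv2.resize(b[260:460,260:460],(400,400))]),
np.hstack([cv2.resize(a[290:430,350:550],(285,200)),np.zeros((200,230,3),np.uint8),cv2.resize(b[150:290,180:380],(285,200))])])
cv2.imwrite("pics/l8.png",im[...,::-1])
E
```

```text
time: 28.45
ee_pos: [0.5272, -0.2895, 0.0915]
eef_rot: [0.112, 0.994, -0.008, 0.003]
ft_force: [3.1, -0.5, 3.6]
width: 0.0361
t 28.45 [ 0.5272 -0.2895  0.0915] F [ 3.15 -0.55  3.59] moment tool [-0.142 -0.452 -0.02 ] w 0.0361
time: 29.45
ee_pos: [0.5236, -0.2886, 0.1042]
eef_rot: [0.112, 0.994, -0.008, -0.001]
ft_force: [0.4, -0.1, 0.3]
width: 0.0862
time: 30.45
ee_pos: [0.5229, -0.287, 0.2536]
eef_rot: [0.113, 0.994, -0.008, 0.0]
ft_force: [0.6, -0.1, -0.1]
width: 0.0866
t 30.45 [ 0.5229 -0.287   0.2536] F [ 0.6  -0.05 -0.09] moment tool [-0.048 -0.002 -0.022] w 0.0866
```

View pics/l8.png

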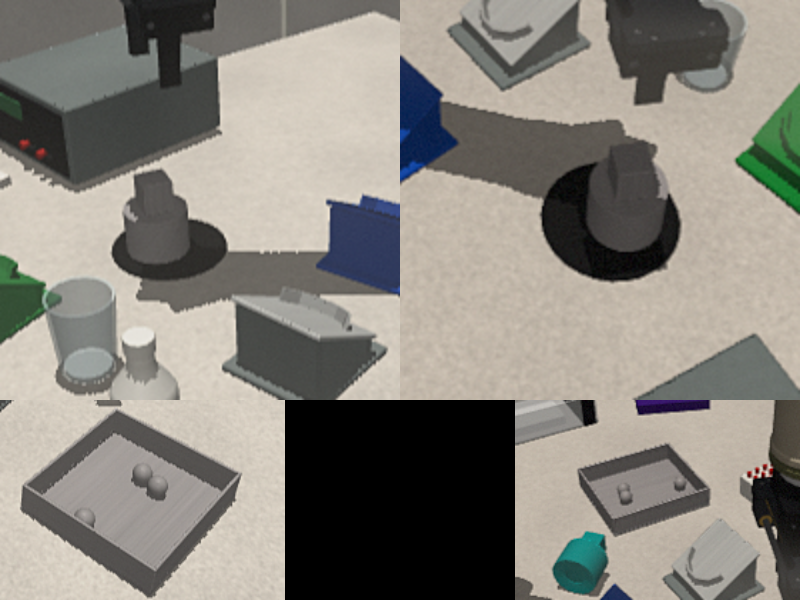

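```bash
python3 -c "
from bench import r
print(r.close_job())"
```

```text
the job is handed in; nothing more can be done
None
```

The job is handed in, at about 30.5 s of the 61 s allowed. The jar stands mouth-down on the mat, released, and all three balls are in the tray.

- **Lifting:** I gripped the knob vertically and pulled the jar out along its own axis. The moves allow no tilting, so over the tray I eased the grip until the jar swung upright.
- **Shaking:** I shook it at about 55 N grip until the weight reading levelled off. It went from about −5.5 N, to −3.9 N with two balls seen out, then held at −3.4 N.
- **Last checks:** The final pictures show three balls in the tray and the tray corner I compared within about 2 px of the first picture. The jar is wholly on the mat, about 1–1.5 cm off its centre, with the gripper open 15 cm above it. The bottle, beaker and tip rack look untouched, but I checked them only by eye.

**Disagreements:**
- The fitted tray rim came out about 1 cm below the text's 42 mm. Fixing the height at 42 mm still left corner errors of up to 10 px, but the centre moved only 4 mm.
- The jar first touched the mat about 5 mm higher than calculated, probably from a slight leftover lean. I take it to have settled flat on release, as the pictures show it standing level.
- Single force readings scattered by about 0.5 N, so I relied on averages of 12 except for the starting weight.

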